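# Unscrew the red canister cap

## Task

Open the white canister that has the red cap: unscrew the cap anticlockwise, regripping as you go, until it comes free, lift it off and put it down inside the round steel dish, top side up. Leave the cap of the blue-capped canister alone.

Things in the scene. Friction and masses are not known exactly. Their poses are not given: they have to be found in the camera images.
- red_cap: Red ribbed round screw cap, 56 mm diameter, 38 mm tall, 0.08 kg, hollow below, white tick on top. Origin: centre of its lower rim; z up its axis, x to the tick. Starts screwed on red_canister, rim at 88 mm, top at 126 mm; stays at that height while turned (anticlockwise from above). Drag 0.1 Nm: stays put between twists. Grip across the diameter, any direction; lift 50 mm to clear the neck.
- red_canister: White canister, 66 mm diameter, red band, fixed on a 100x100x24 mm plywood block. Origin: underside centre, on the bench; z up its axis. Shoulder at 83 mm, neck top 121 mm. Cap yaw minus canister yaw starts at 18 to 32 degrees; from 202 (about half a turn on) the cap is off its thread: let go, it springs up 11 mm, and it lifts straight off; up to 330 is fine. Before 200 it cannot be pulled off.
- blue_cap: The same cap in blue, on an identical canister with a blue band: to be left alone. Origin: centre of its lower rim, 88 mm above the bench.
- dish: Round shallow steel dish, fixed to the bench: 160 mm across at the rim, 18 mm high, flat floor about 130 mm across and 4 mm above the bench. Origin: centre of its underside, on the bench.
Not all that is in view belongs to the job. There is more than one size of the red_cap; the one meant has the size given above.

How it is judged:
On the way:
1. the red cap is off: lifted clear above the canister's neck (horizontal distance between red_cap and red_canister below 0.06 m and z of red_cap in the frame of red_canister above 0.13 m), for 0.05 s.
At the end, for the whole second after the job is handed in: The red cap lies at rest inside the dish, its centre within 45 mm of the dish's centre, its rim on the dish floor (within 12 mm of the dish's underside in height), top side up within 10 degrees; the blue cap is within 10 mm of where it was (horizontal distance between red_cap and dish below 0.045 m and z of red_cap in the frame of dish below 0.012 m and angle between red_cap's own z axis and vertical below 0.17 rad and linear speed of red_cap below 0.02 m/s and distance of blue_cap from where it was at the start of the episode below 0.01 m); the robot touches nothing.
It fails at once if the blue cap is taken off or displaced (10 mm) (distance of blue_cap from where it was at the start of the episode above 0.01 m).
It also fails if it takes over 59 s, if anything falls off the work surface, if the arm or the gripper's body presses on something with over 40 N, if the wrist force passes 120 N, or if a joint passes its speed limit or range.

## Robot

A 6-joint arm with a two-finger parallel gripper is mounted at the origin on a cart in front of the work surface, level with it; the furniture and walls round the work are solid. World frame = base frame: x ahead of the robot, y to its left, z up, the work surface at z = 0. Lengths are in m, angles in rad, forces in N, time in s.
With the tool pointing down it reaches from about 0.35 to 0.975 m from the base axis. Payload 4.9 kg.
Tool frame: the origin (TCP) lies midway between the tips of the shut fingers; the grasp point (between the pads) lies 19 mm behind it; z points along the fingers, y is the line along which they close (so a half turn about z gives the same grasp; the last joint's range is limited). The gripper opens to 85 mm and grips with 20 to 120 N. Pads are 22 mm wide; open, the fingers measure 114 mm over their backs; the gripper's body (76 mm by 85 mm) begins 54 mm behind the grasp point. The pads swing forward as they close: fully open they stand 13 mm farther back than shut.
Start: joints at [1.188, 0.053, 1.613, -0, 1.476, -0.119], TCP at [0.163, 0.603, 0.231] pointing down, gripper open.
Joint ranges: [-3.01, 3.01], [-1.01, 2.22], [0.06, 2.58], [-1.02, 4.17], [0.09, 2.62], [-3.14, 3.14]. Speed limits (rad/s): [2.57, 2.57, 3.14, 3.14, 3.14, 3.14].

## Interface

Orientations are given as a unit quaternion [w, x, y, z].
In Python, from plant import * gives the robot as it stands.
- The arm moves only by the tool jog_arm, never from a script. Its argument "targets" is a list of rows, each a list of 3 entries, a list of its own where there are three numbers: the shift along the tool's x, y, z in units of 25 mm (1.0 is 25 mm), then the turn, a rotation vector about the tool's x, y, z in units of 8 degrees (1.0 is 8 degrees), then the opening in per cent of the stroke, from 0 (shut) to 100 (fully open). A call has 1 to 8 rows; each row is the pose to reach, as a shift and turn from the pose commanded when the call began, along the tool's axes at that moment; what a row does not reach only later rows make up. A row lasts 1/8 s, in which the tool goes at most 62.5 mm and 10.7 degrees, less where a joint would pass 70% of its speed; a pose out of reach is approached as far as the arm can. A call with a gripper value outside its range is refused whole. The fingers move at their own pace and stop on an object; the grip force is fixed at half the most. Time passes only in rows, so rows that repeat a pose let the fingers close. It gives the time, the measured TCP pose, the force, the opening and the grip force at its end, in the units of the state.
- state(): the state, without advancing time (a new reading comes with each control period).
- grab_frame(name): name is "scene" or "top"; returns (picture, depth): 384x512x3 uint8, red, green, blue; 384x512 float32, m along the optical axis (not along the pixel's ray), 0 where there is no reading.
- camera_params(name): a dict with "fovy" (degrees; the focal length in pixels is half the picture's height over the tangent of half this angle, whatever the lens; pixels are square), "cx", "cy" (the principal point, pixels), "dist" ([k1, k2, p1, p2, k3] as OpenCV has them; the pictures are not rectified), "rvec" (rotation vector, rad) and "tvec" (3), from world to camera coordinates, as OpenCV has them. Camera axes: x right, y down, z forward; pixel columns grow to the right and rows downward; lengths in m; the calibration is good to about 2 mm. A picture is of the moment at which its call begins. camera_params takes no time and is no camera call.
- job_done(): hands the job in; it is judged then, once.
The state is a dict: "time": time; "joint_pos": joint angles; "joint_vel": joint speeds; "joint_efforts": joint torques, N m; "tool_pos": TCP position; "tool_rot": TCP orientation; "contact_force": force on the tool from outside, world axes, zero at the start; "ft_torque": the same for the moment, N m; "gripper_width": opening from 0.0 (shut) to 1.0 (fully open); "grasp_force": force on a finger pad.
Only numpy, scipy, OpenCV 4.12 (cv2) and the standard library are available. Lean on these libraries where they do the work, as an engineer would, in place of code of your own. Each camera call takes 0.05 s, during which the arm holds its last target. There are 200 camera calls.

## Working session

There is one attempt and no reset: what is moved stays moved. The work goes in short steps, Python scripts to look and compute and a tool call to move; the robot and the scene stay as the last step left them, time stands still between calls to the robot, and variables do not carry over. Pictures are saved under pics/ and viewed, at most 10 in all, crops included, and the job is handed in when it is done.

Besides the shell and the picture viewer there is one more tool, called after ">>>" as a command line: name --argument value ..., lists and objects as JSON in quotes. jog_arm: Moves the arm, as the interface text tells. Its arguments: {"type":"object","properties":{"targets":{"type":"array"}},"required":["targets"]}

```bash
mkdir -p pics; ls; cat > h.py <<'E'
from plant import *
import numpy as np, cv2
from scipy.spatial.transform import Rotation as R
def cam(n):
    p=camera_params(n); f=192/np.tan(np.radians(p["fovy"])/2)
    K=np.array([[f,0,p["cx"]],[0,f,p["cy"]],[0,0,1]]); return K,np.array(p["dist"],float),cv2.Rodrigues(np.array(p["rvec"],float))[0],np.array(p["tvec"],float).ravel()
def ray(n,uv):
    K,D,Rm,t=cam(n); q=cv2.undistortPoints(np.array(uv,float).reshape(-1,1,2),K,D).reshape(-1,2)
    return -Rm.T@t,(Rm.T@np.c_[q,np.ones(len(q))].T).T
def at_z(n,uv,z):
    c,d=ray(n,uv); return c+d*((z-c[2])/d[:,2])[:,None]
def at_d(n,uv,dep):
    c,d=ray(n,uv); return c+d*np.asarray(dep)[:,None]
E
python3 - <<'E'
from h import *
for n in("scene","top"):
    im,d=grab_frame(n); np.save(f"{n}.npy",d); cv2.imwrite(f"pics/{n}0.png",im[:,:,::-1]); cv2.imwrite(f"pics/{n}0b.png",cv2.resize(im[:,:,::-1],(800,600),interpolation=cv2.INTER_CUBIC))
    K,D,Rm,t=cam(n); print(n,-Rm.T@t,K[0,0])
print(state())
E
```

```text
pics
scene [ 0.1258375  -0.61284549  0.69495904] 346.4630310221529
top [ 0.38947124 -0.03872732  1.14519859] 476.4999454728663
{'time': 0.1, 'joint_pos': array([ 1.18803405e+00,  5.33573348e-02,  1.61421685e+00,  7.87664767e-06,
        1.47601297e+00, -1.18985832e-01]), 'joint_vel': array([ 0.00079273, -0.00177324, -0.0048253 , -0.00063462, -0.00203421,
        0.0008159 ]), 'joint_efforts': array([ 4.75185643e-04, -3.94908786e+01, -3.71361065e+01, -4.61194134e-05,
        3.96824616e-03,  2.61565140e-05]), 'tool_pos': array([0.16272095, 0.60283148, 0.23010881]), 'tool_rot': array([-2.51365410e-04,  1.31506510e-01,  9.91314805e-01, -9.65057897e-04]), 'contact_force': array([0.91194552, 0.25976231, 0.06280605]), 'ft_torque': array([-0.03139958, -0.00296267,  0.01974006]), 'grasp_force': 0.0, 'gripper_width': 1.000136182748645}
```

View pics/scene0b.png

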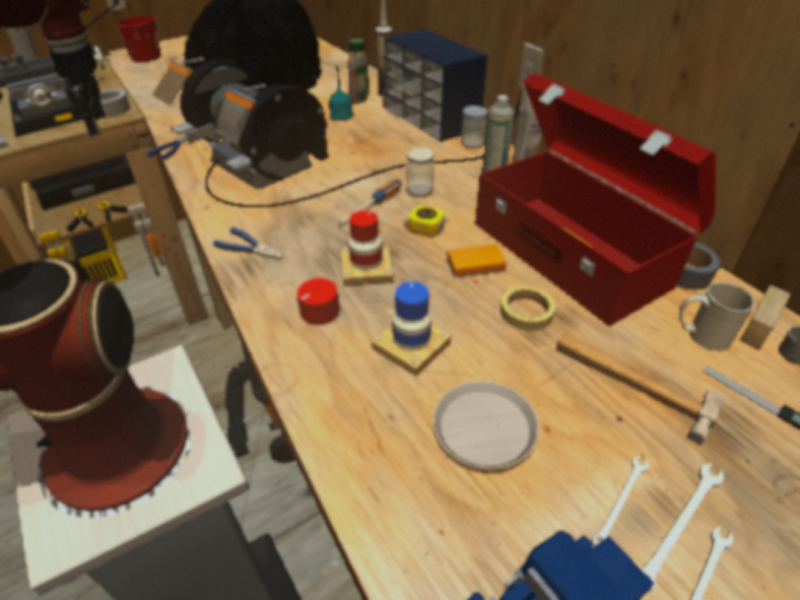

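View pics/top0b.png

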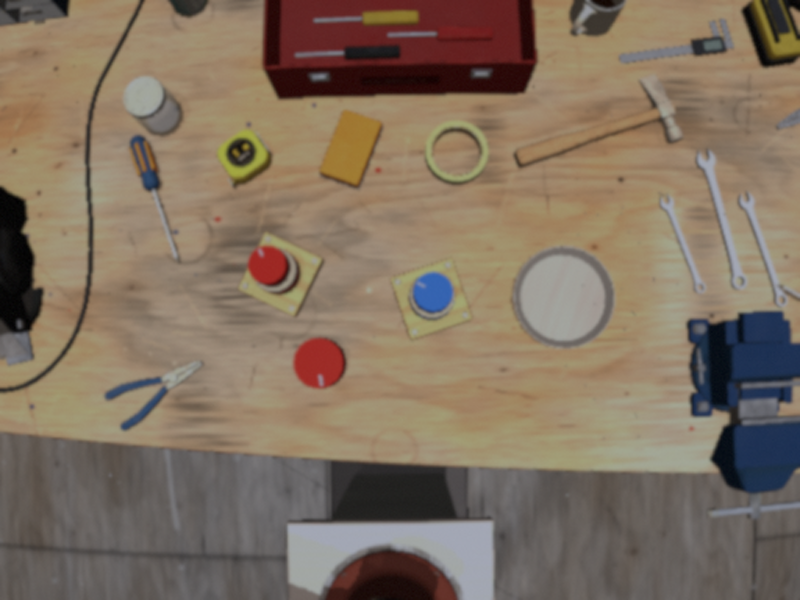

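The scene shows the red-capped canister at (365,240) and the top view at (268,265). The blue one is at (433,294) and the dish at (563,296) in the top view. The larger loose red cap at (319,362) is a decoy. Next I'll measure the positions.

```bash
python3 - <<'E'
from h import *
im=cv2.imread("pics/top0.png"); d=np.load("top.npy")
hsv=cv2.cvtColor(im,cv2.COLOR_BGR2HSV)
K,D,Rm,t=cam("top")
vv,uu=np.mgrid[0:384,0:512]
P=at_d("top",np.c_[uu.ravel(),vv.ravel()],d.ravel()).reshape(384,512,3)
def topface(c,r,zlo,zhi):
    m=(np.hypot(uu-c[0],vv-c[1])<r)&(P[...,2]>zlo)&(P[...,2]<zhi)
    (x,y),rr=cv2.minEnclosingCircle(np.argwhere(m)[:,::-1].astype(np.float32))
    z=np.median(P[m][:,2]); print(c,"z",z,"n",m.sum(),"med px",uu[m].mean(),vv[m].mean(),"circ",x,y,rr,"pos",at_z("top",[(uu[m].mean(),vv[m].mean()),(x,y)],0.126),"diam",2*rr*(1.145-z)/K[0,0])
topface((268*.64,265*.64),28,.118,.14)
topface((433*.64,294*.64),28,.118,.14)
m=(np.hypot(uu-319*.64,vv-362*.64)<25)&(P[...,2]>.02);print("decoy",np.median(P[m],0), np.ptp(P[m],0))
print("dish",at_z("top",[(563*.64,296*.64),(513*.64,296*.64),(614*.64,296*.64),(563*.64,246*.64),(563*.64,347*.64)],0.016))
print("block corners",at_z("top",np.array([(267,234),(322,263),(294,314),(240,284)])*.64,.024))
cv2.imwrite("pics/c.png",np.hstack([cv2.resize(im[140:205,145:210],(400,400),interpolation=2),cv2.resize(im[160:225,245:310],(400,400),interpolation=2)]))
s=state();print(R.from_quat(np.roll(s["tool_rot"],-1)).as_matrix())
E
```

```text
(171.52, 169.6) z 0.1277892823898784 n 484 med px 170.69834710743802 169.04752066115702 circ 170.79493713378906 168.8456268310547 12.569953918457031 pos [[0.5332743  0.1599109  0.126     ]
 [0.53371284 0.15969773 0.126     ]] diam 0.05366754799113796
(277.12, 188.16) z 0.12772130810094406 n 503 med px 276.8290258449304 186.19085487077535 circ 276.725341796875 186.3732452392578 12.799342155456543 pos [[ 0.49104513 -0.06986585  0.126     ]
 [ 0.49065572 -0.069634    0.126     ]] diam 0.05465057517330907
decoy [0.39600236 0.09751995 0.05329423] [0.07436616 0.17544916 1.12401107]
dish [[ 0.49023152 -0.27343064  0.016     ]
 [ 0.49177445 -0.19604362  0.016     ]
 [ 0.48863711 -0.35372105  0.016     ]
 [ 0.5677599  -0.2766775   0.016     ]
 [ 0.4121322  -0.27063317  0.016     ]]
block corners [[0.59452539 0.17946279 0.024     ]
 [0.5474224  0.09440298 0.024     ]
 [0.47029409 0.13788241 0.024     ]
 [0.51794008 0.22146985 0.024     ]]
[[-9.65411949e-01  2.60728215e-01 -7.52187296e-04]
 [ 2.60729186e-01  9.65410213e-01 -1.84723999e-03]
 [ 2.44541713e-04 -1.97946474e-03 -9.99998011e-01]]
```

View pics/c.png

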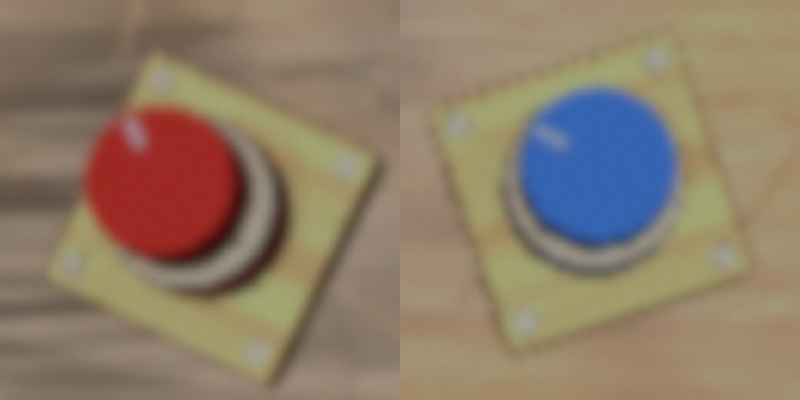

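Red cap at (0.533, 0.160), with its 54–56 mm diameter confirmed. Dish at (0.490, −0.274). I'll move over the cap in two halves, pre-turning clockwise on the way.

>>> jog_arm --targets '[[[-2.4, -1.66, 0], [0, 0, 1], 100], [[-4.8, -3.3, 0], [0, 0, 2], 100], [[-7.2, -5, 0], [0, 0, 3], 100], [[-9.6, -6.6, 0], [0, 0, 4], 100], [[-12, -8.3, 0], [0, 0, 5.2], 100], [[-14.2, -9.9, 0], [0, 0, 6.4], 100], [[-16.5, -11.6, 0], [0, 0, 7.6], 100], [[-18.9, -13.25, 0], [0, 0, 8.8], 100]]'

```text
time: 1.1
tool_pos: [0.4843, 0.2179, 0.2309]
tool_rot: [-0.0, 0.681, 0.732, -0.0]
contact_force: [0.3, 0.1, -0.4]
gripper_width: 1.004
grasp_force: 0.0
```

>>> jog_arm --targets '[[[0, 0, 0], [0, 0, 1.3], 100], [[0, 0, 0], [0, 0, 2.6], 100], [[0, 0, 0], [0, 0, 3.9], 100], [[0, 0, 0], [0, 0, 5.2], 100], [[0, 0, 0], [0, 0, 6.2], 100], [[0, 0, 0], [0, 0, 6.2], 100], [[0, 0, 0], [0, 0, 6.2], 100]]'

```text
time: 1.98
tool_pos: [0.4834, 0.2197, 0.231]
tool_rot: [-0.0, 0.924, 0.383, -0.0]
contact_force: [-0.3, -0.9, -0.1]
gripper_width: 0.999
grasp_force: 0.0
```

```bash
python3 - <<'E'
from h import *
im,d=grab_frame("scene"); cv2.imwrite("pics/s1.png",cv2.resize(im[60:220,140:353,::-1],(800,600),interpolation=2))
s=state();M=R.from_quat(np.roll(s["tool_rot"],-1)).as_matrix();print(M.round(4),s["tool_pos"],s["joint_pos"])
print("need units",M.T@(np.array([.533,.1595,.084])-s["tool_pos"])/.025)
E
```

```text
[[ 7.074e-01  7.068e-01 -4.000e-04]
 [ 7.068e-01 -7.074e-01 -1.000e-04]
 [-3.000e-04 -2.000e-04 -1.000e+00]] [0.48343745 0.21969728 0.23106831] [ 2.86345404e-01 -1.73437531e-01  1.82973591e+00  2.02992654e-05
  1.48568650e+00  1.07214954e+00]
need units [-0.29756043  3.10580683  5.88219491]
```

>>> jog_arm --targets '[[[-0.15, 1.55, 0], [0, 0, 0], 100], [[-0.3, 3.1, 0], [0, 0, 0], 100], [[-0.3, 3.1, 1], [0, 0, 0], 100], [[-0.3, 3.1, 2], [0, 0, 0], 100], [[-0.3, 3.1, 3], [0, 0, 0], 100], [[-0.3, 3.1, 3], [0, 0, 0], 100]]'

```text
time: 2.78
tool_pos: [0.5313, 0.1592, 0.1537]
tool_rot: [-0.001, 0.924, 0.382, -0.003]
contact_force: [-0.1, -0.3, -0.1]
gripper_width: 1.002
grasp_force: 0.0
```

```bash
python3 - <<'E'
from h import *
im,d=grab_frame("scene"); cv2.imwrite("pics/s2.png",cv2.resize(im[90:210,150:310,::-1],(800,600),interpolation=2))
s=state();M=R.from_quat(np.roll(s["tool_rot"],-1)).as_matrix();print(s["tool_pos"])
print("need units",M.T@(np.array([.533,.1595,.084])-s["tool_pos"])/.025)
E
```

```text
[0.53235243 0.15942727 0.15559236]
need units [0.0250576  0.01953191 2.86363666]
```

View pics/s2.png

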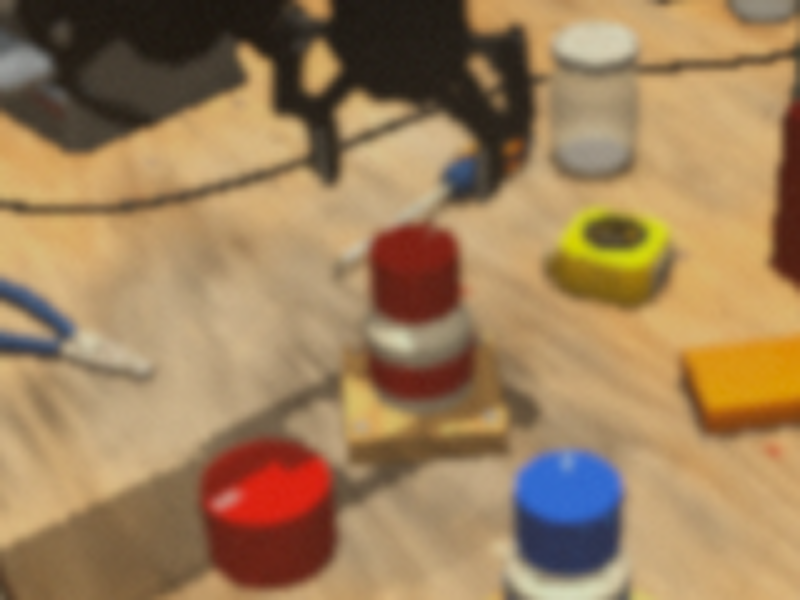

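The open fingers at (325,150) and (490,170) straddle the cap at (415,270). I'll descend and close.

>>> jog_arm --targets '[[[0, 0, 0.9], [0, 0, 0], 100], [[0, 0, 1.9], [0, 0, 0], 100], [[0, 0, 2.85], [0, 0, 0], 100], [[0, 0, 2.85], [0, 0, 0], 100], [[0, 0, 2.85], [0, 0, 0], 40], [[0, 0, 2.85], [0, 0, 0], 40], [[0, 0, 2.85], [0, 0, 0], 40], [[0, 0, 2.85], [0, 0, 0], 40]]'

```text
time: 3.82
tool_pos: [0.5341, 0.1599, 0.0866]
tool_rot: [0.0, 0.924, 0.382, 0.002]
contact_force: [0.8, 2.1, 4.6]
gripper_width: 0.634
grasp_force: 62.2
```

>>> jog_arm --targets '[[[0, 0, 0], [0, 0, -1], 40], [[0, 0, 0], [0, 0, -2.2], 40], [[0, 0, 0], [0, 0, -3.4], 40], [[0, 0, 0], [0, 0, -4.6], 40], [[0, 0, 0], [0, 0, -5.8], 40], [[0, 0, 0], [0, 0, -7], 40], [[0, 0, 0], [0, 0, -8.2], 40], [[0, 0, 0], [0, 0, -9.4], 40]]'

```text
time: 4.82
tool_pos: [0.5337, 0.1596, 0.0859]
tool_rot: [0.001, 0.497, 0.868, 0.001]
contact_force: [-0.6, 0.2, 4.6]
gripper_width: 0.638
grasp_force: 62.2
```

>>> jog_arm --targets '[[[0, 0, 0], [0, 0, -1.2], 40], [[0, 0, 0], [0, 0, -2.4], 40], [[0, 0, 0], [0, 0, -3.6], 40], [[0, 0, 0], [0, 0, -4.8], 40], [[0, 0, 0], [0, 0, -5.6], 40], [[0, 0, 0], [0, 0, -5.6], 40], [[0, 0, 0], [0, 0, -5.6], 100], [[0, 0, 0], [0, 0, -5.6], 100]]'

```text
time: 5.82
tool_pos: [0.5322, 0.1593, 0.0841]
tool_rot: [-0.001, 0.132, 0.991, -0.0]
contact_force: [-0.3, -0.0, 0.3]
gripper_width: 0.995
grasp_force: 0.0
```

```bash
python3 - <<'E'
from h import *
im,d=grab_frame("top"); cv2.imwrite("pics/t3.png",cv2.resize(im[130:220,120:240,::-1],(800,600),interpolation=2))
s=state();print(s["tool_pos"],s["joint_pos"],s["gripper_width"],s["contact_force"])
E
```

```text
[0.53228434 0.15936715 0.08419409] [ 1.57017087e-01  2.77311065e-02  1.89586493e+00 -1.07075754e-04
  1.21955260e+00 -1.14930188e+00] 1.0052832941209289 [0.31814927 0.56780291 2.05567437]
```

>>> jog_arm --targets '[[[0, 0, 0], [0, 0, 1.2], 100], [[0, 0, 0], [0, 0, 2.4], 100], [[0, 0, 0], [0, 0, 3.6], 100], [[0, 0, 0], [0, 0, 4.8], 100], [[0, 0, 0], [0, 0, 6], 100], [[0, 0, 0], [0, 0, 7.2], 100], [[0, 0, 0], [0, 0, 8.4], 100], [[0, 0, 0], [0, 0, 9.6], 100]]'

```text
time: 6.88
tool_pos: [0.5325, 0.1594, 0.0844]
tool_rot: [-0.0, 0.721, 0.693, -0.0]
contact_force: [0.5, -0.1, -0.4]
gripper_width: 0.998
grasp_force: 0.0
```

>>> jog_arm --targets '[[[0, 0, 0], [0, 0, 1.2], 100], [[0, 0, 0], [0, 0, 2.4], 100], [[0, 0, 0], [0, 0, 3.6], 100], [[0, 0, 0], [0, 0, 4.8], 100], [[0, 0, 0], [0, 0, 5.4], 100], [[0, 0, 0], [0, 0, 5.4], 40], [[0, 0, 0], [0, 0, 5.4], 40], [[0, 0, 0], [0, 0, 5.4], 40]]'

```text
time: 7.88
tool_pos: [0.5329, 0.1594, 0.0851]
tool_rot: [0.0, 0.924, 0.382, -0.0]
contact_force: [0.6, -1.4, 1.6]
gripper_width: 0.632
grasp_force: 63.8
```

>>> jog_arm --targets '[[[0, 0, 0], [0, 0, 0], 40], [[0, 0, 0], [0, 0, -1], 40], [[0, 0, 0], [0, 0, -2.2], 40], [[0, 0, 0], [0, 0, -3.4], 40], [[0, 0, 0], [0, 0, -4.6], 40], [[0, 0, 0], [0, 0, -5.8], 40], [[0, 0, 0], [0, 0, -7], 40], [[0, 0, 0], [0, 0, -8.2], 40]]'

```text
time: 8.88
tool_pos: [0.5339, 0.1598, 0.0862]
tool_rot: [0.001, 0.568, 0.823, 0.001]
contact_force: [-0.2, 0.3, 4.1]
gripper_width: 0.635
grasp_force: 64.4
```

>>> jog_arm --targets '[[[0, 0, 0], [0, 0, -1.2], 40], [[0, 0, 0], [0, 0, -2.4], 40], [[0, 0, 0], [0, 0, -3.6], 40], [[0, 0, 0], [0, 0, -4.8], 40], [[0, 0, 0], [0, 0, -6], 40], [[0, 0, 0], [0, 0, -6.8], 40], [[0, 0, 0], [0, 0, -6.8], 100], [[0, 0, 0], [0, 0, -6.8], 100]]'

```text
time: 9.88
tool_pos: [0.5326, 0.1595, 0.0847]
tool_rot: [-0.0, 0.132, 0.991, -0.0]
contact_force: [-0.8, 0.2, 0.3]
gripper_width: 0.998
grasp_force: 0.0
```

```bash
python3 - <<'E'
from h import *
im,d=grab_frame("scene"); cv2.imwrite("pics/s4.png",cv2.resize(im[90:210,150:310,::-1],(800,600),interpolation=2))
s=state();print(s["tool_pos"],s["joint_pos"],s["gripper_width"],s["contact_force"])
E
```

```text
[0.53263214 0.15948895 0.08464298] [ 1.57049490e-01  2.74664679e-02  1.89530264e+00  7.60588797e-05
  1.21955867e+00 -1.14878237e+00] 0.9969954535867775 [-0.35666036 -0.69040181 -0.46136106]
```

View pics/s4.png

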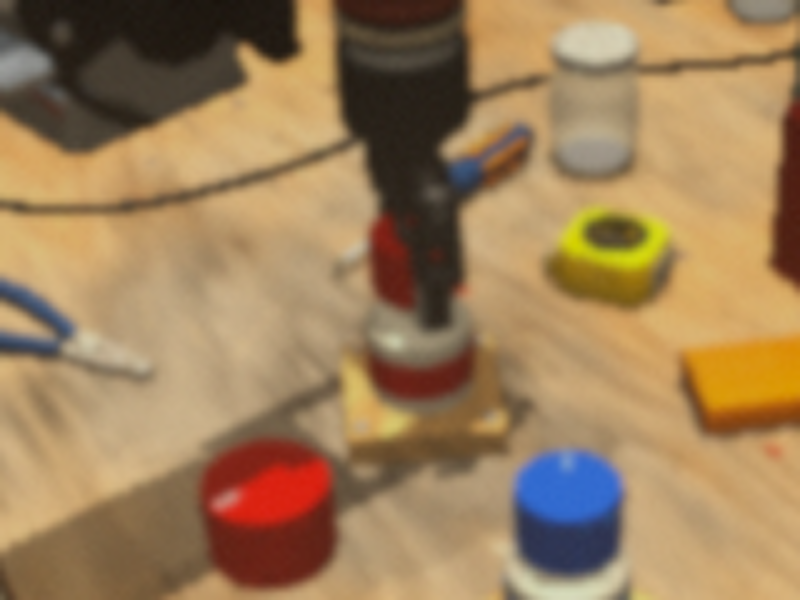

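```bash
python3 - <<'E'
from h import *
im,d=grab_frame("scene"); a=cv2.imread("pics/scene0.png"); b=im[:,:,::-1]
for u in (226,228,230):
  for x in (a,b):
    c=x[125:160,u].astype(int); r=(c[:,2]>1.8*c[:,1])&(c[:,2]>50); print(u,125+np.flatnonzero(r))
E
```

```text
226 [136 137 138 139 140 141 142 143 144 145 146 147 148 149 150 151]
226 [133 134 135 136 137 138 139 140 141 142 143 144 145 146 147 148]
228 [135 136 137 138 139 140 141 142 143 144 145 146 147 148 149 150 151 152]
228 [133 134 135 136 137 138 139 140 141 142 143 144 145 146 147 148 149]
230 [135 136 137 138 139 140 141 142 143 144 145 146 147 148 149 150 151 152
 153]
230 [138 139 140 141 142 143 144 145 146 147 148 149 150]
```

The cap has risen about 3 px (about 11 mm), so it is off its thread. I'll regrip a little higher and lift.

>>> jog_arm --targets '[[[0, 0, -0.4], [0, 0, 0], 100], [[0, 0, -0.4], [0, 0, 0], 40], [[0, 0, -0.4], [0, 0, 0], 40], [[0, 0, -0.4], [0, 0, 0], 40], [[0, 0, -0.4], [0, 0, 0], 40], [[0, 0, -0.8], [0, 0, 0], 40], [[0, 0, -1.2], [0, 0, 0], 40]]'

```text
time: 10.85
tool_pos: [0.5326, 0.1594, 0.1152]
tool_rot: [-0.0, 0.131, 0.991, -0.0]
contact_force: [-0.2, -0.2, -0.9]
gripper_width: 0.635
grasp_force: 63.5
```

>>> jog_arm --targets '[[[0, 0, -0.8], [0, 0, 0], 40], [[0, 0, -1.6], [0, 0, 0], 40], [[0, 0, -2.4], [0, 0, 0], 40], [[0, 0, -3.2], [0, 0, 0], 40], [[0, 0, -3.6], [0, 0, 0], 40], [[0, 0, -3.6], [0, 0, 0], 40]]'

```text
time: 11.6
tool_pos: [0.5334, 0.1596, 0.2062]
tool_rot: [0.001, 0.132, 0.991, 0.0]
contact_force: [0.9, 0.2, -1.1]
gripper_width: 0.634
grasp_force: 63.5
```

```bash
python3 - <<'E'
from h import *
im,d=grab_frame("scene"); cv2.imwrite("pics/s5.png",cv2.resize(im[90:210,150:310,::-1],(600,450),interpolation=2))
s=state();M=R.from_quat(np.roll(s["tool_rot"],-1)).as_matrix();print(s["tool_pos"],s["gripper_width"])
print("need units",M.T@(np.array([.490,-.2745,s["tool_pos"][2]])-s["tool_pos"])/.025)
E
```

```text
[0.53289459 0.15951481 0.2050305 ] 0.6335098058922938
need units [-2.87033376e+00 -1.72074189e+01  1.99337829e-04]
```

View pics/s5.png

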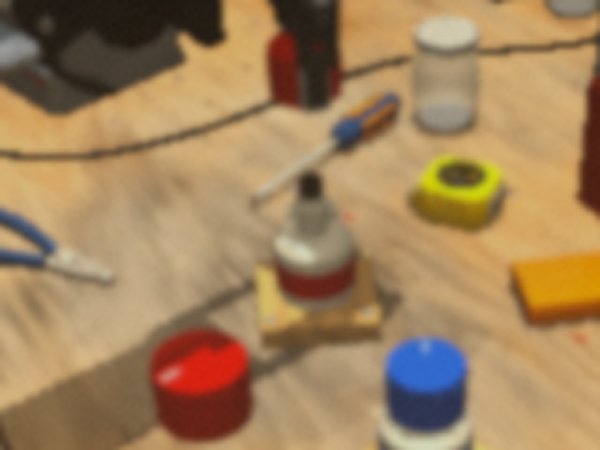

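Cap held at (305,70), and the bare neck is visible below it at (310,190). Carrying it to the dish.

>>> jog_arm --targets '[[[-0.3, -1.6, 0], [0, 0, 0], 40], [[-0.6, -3.6, 0], [0, 0, 0], 40], [[-1, -5.8, 0], [0, 0, 0], 40], [[-1.35, -8, 0], [0, 0, 0], 40], [[-1.7, -10.2, 0], [0, 0, 0], 40], [[-2.05, -12.4, 0], [0, 0, 0], 40], [[-2.4, -14.4, 0], [0, 0, 0], 40], [[-2.7, -16.2, 0], [0, 0, 0], 40]]'

```text
time: 12.65
tool_pos: [0.4915, -0.2506, 0.2036]
tool_rot: [-0.001, 0.132, 0.991, 0.001]
contact_force: [1.0, 0.9, -1.4]
gripper_width: 0.635
grasp_force: 63.6
```

>>> jog_arm --targets '[[[-0.15, -1, 0], [0, 0, 0], 40], [[-0.15, -1, 1.2], [0, 0, 0], 40], [[-0.15, -1, 2.4], [0, 0, 0], 40], [[-0.15, -1, 3.6], [0, 0, 0], 40], [[-0.15, -1, 4.8], [0, 0, 0], 40], [[-0.15, -1, 6], [0, 0, 0], 40], [[-0.15, -1, 6.6], [0, 0, 0], 40], [[-0.15, -1, 6.6], [0, 0, 0], 40]]'

```text
time: 13.65
tool_pos: [0.4885, -0.2733, 0.0383]
tool_rot: [-0.002, 0.132, 0.991, 0.001]
contact_force: [-0.9, 0.2, -0.2]
gripper_width: 0.629
grasp_force: 63.7
```

```bash
python3 - <<'E'
from h import *
im,d=grab_frame("scene"); cv2.imwrite("pics/s6.png",cv2.resize(im[210:330,240:400,::-1],(600,450),interpolation=2))
s=state();M=R.from_quat(np.roll(s["tool_rot"],-1)).as_matrix();print(s["tool_pos"],s["gripper_width"],s["contact_force"],s["joint_pos"])
print("need units",M.T@(np.array([.490,-.2745,.003])-s["tool_pos"])/.025)
E
```

```text
[ 0.48951661 -0.27410403  0.0398837 ] 0.6331719589231334 [ 0.35179589  0.84209782 -1.18308706] [-6.43084764e-01  1.00781110e-01  1.90315805e+00 -1.88341082e-05
  1.13837764e+00 -1.95010377e+00]
need units [-0.02379815 -0.01062213  1.47532947]
```

View pics/s6.png

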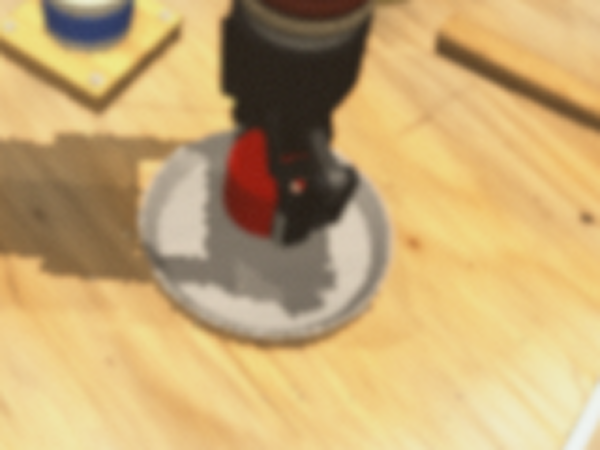

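The cap at (250,185) is upright above the dish at (267,235). Now a gentle lowering.

>>> jog_arm --targets '[[[0, 0, 0.5], [0, 0, 0], 40], [[0, 0, 0.9], [0, 0, 0], 40], [[0, 0, 1.2], [0, 0, 0], 40], [[0, 0, 1.3], [0, 0, 0], 40], [[0, 0, 1.4], [0, 0, 0], 40], [[0, 0, 1.4], [0, 0, 0], 40], [[0, 0, 1.4], [0, 0, 0], 40]]'

```text
time: 14.58
tool_pos: [0.4898, -0.2743, 0.0054]
tool_rot: [0.0, 0.132, 0.991, -0.0]
contact_force: [0.8, -0.4, -0.4]
gripper_width: 0.636
grasp_force: 63.7
```

>>> jog_arm --targets '[[[0, 0, 0.1], [0, 0, 0], 40], [[0, 0, 0.16], [0, 0, 0], 40], [[0, 0, 0.16], [0, 0, 0], 40]]'

```text
time: 14.95
tool_pos: [0.4896, -0.2742, 0.001]
tool_rot: [-0.0, 0.132, 0.991, 0.0]
contact_force: [-1.2, 0.1, -1.1]
gripper_width: 0.633
grasp_force: 63.6
```

Still no contact and only about 2 mm to drop. Opening slowly, then retreating.

>>> jog_arm --targets '[[[0, 0, 0], [0, 0, 0], 70], [[0, 0, 0], [0, 0, 0], 80], [[0, 0, 0], [0, 0, 0], 90], [[0, 0, 0], [0, 0, 0], 95], [[0, 0, -0.4], [0, 0, 0], 95], [[0, 0, -1.2], [0, 0, 0], 95], [[0, 0, -2.2], [0, 0, 0], 95], [[0, 0, -3.2], [0, 0, 0], 95]]'

```text
time: 15.95
tool_pos: [0.4901, -0.2745, 0.0836]
tool_rot: [0.001, 0.132, 0.991, -0.0]
contact_force: [0.9, -0.2, 1.3]
gripper_width: 0.948
grasp_force: 0.0
```

>>> jog_arm --targets '[[[0, 0, -2], [0, 0, 0], 95], [[0, 0, -4], [0, 0, 0], 95], [[0, 0, -5], [0, 0, 0], 95], [[0, 0, -5], [0, 0, 0], 95], [[0, 0, -5], [0, 0, 0], 95]]'

```text
time: 16.58
tool_pos: [0.4891, -0.2738, 0.2053]
tool_rot: [-0.001, 0.132, 0.991, 0.0]
contact_force: [-0.6, 0.0, -0.7]
gripper_width: 0.952
grasp_force: 0.0
```

```bash
python3 - <<'E'
from h import *
im,d=grab_frame("scene"); cv2.imwrite("pics/s7.png",cv2.resize(im[150:330,210:450,::-1],(800,600),interpolation=2))
print(state()["tool_pos"],state()["contact_force"])
E
```

```text
[ 0.48876875 -0.27357032  0.20438536] [-0.88028453  0.44943949 -0.65533405]
```

View pics/s7.png

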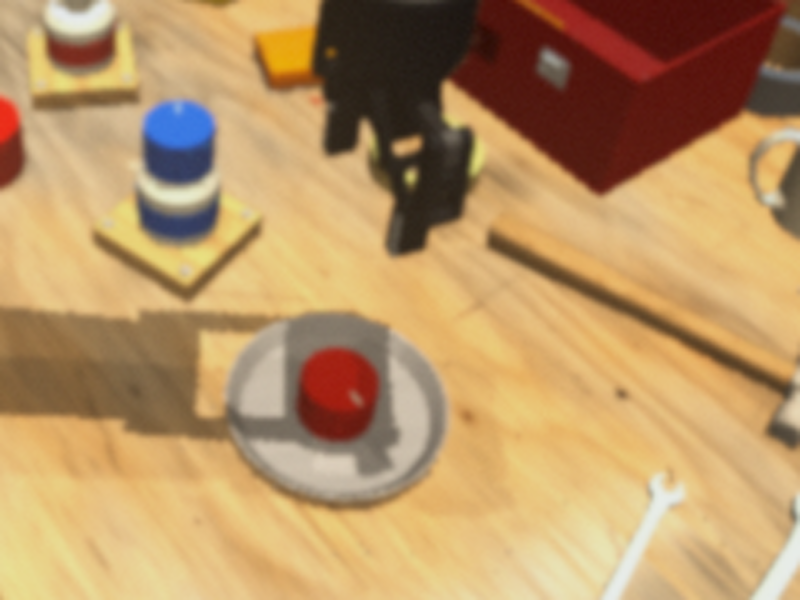

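The red cap sits flat and tick-up at (338,395), in the middle of the dish. The blue cap is untouched at (180,140), and the gripper is clear.

```bash
python3 -c "
from plant import *
print(job_done())"
```

```text
the job is handed in; nothing more can be done
None
```

The red cap was unscrewed with one regrip, lifted off and set down top side up in the middle of the dish; the blue cap was left alone, and the job was handed in at about 17 s with no verdict returned.

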